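Load the filter cassette and unclip it from its dock

TASK

Take the filter frame out of the leaning drip stand and stand it upright, fully home, in the empty slot of the filter cassette while the cassette is still clipped in its dock, and let the frame go. Then pinch the cassette's two side catches together and lift the cassette, with both filter frames in it, straight out of the dock to about 10 cm above its seat. Finish while holding it there, level and still, with the catches pinched; leave the other things on the bench where they are.

Things in the scene. Friction and masses are not known exactly. Their poses are not given: they have to be found in the camera images.
- frame: loose filter frame to be loaded: flat aluminium plate with a round white filter, 8 mm thick (its x), 60 wide (y), 70 tall (z), 50 g. Origin: centre of its lower edge; z points up the plate. The same either way round. Starts in the stand's slot, its top leaning 0.3 rad (17 degrees) towards the stand's +x, away from the robot; draw it out along its z. Its upper 45 mm are free to grip
- stand: grey drip stand, fixed to the bench, 120 (x) x 100 (y) mm, about 45 mm high, with one slot along its y, leaning towards its +x (away from the robot, yaw within 0.35 rad). Origin: centre of its underside. The slot is 20 mm deep plus a flared mouth of 5 mm, its floor 18 mm above the bench
- dock: grey dock, fixed to the bench: base 176 (x) x 100 (y) mm, seat 10 mm above the bench, low guide rim (top at 19 mm, 2 mm play round the cassette) and, in the middle of each long side (y), an aluminium lip, top 38 mm above the bench, overhanging the catch's tooth by 4 mm. Origin: centre of its underside; x: long direction, +x away from the robot (yaw within 0.35 rad)
- cassette: white filter cassette, 150 (x) x 73 (y) x 94 mm high, 0.16 kg, loose but clipped in the dock, axes as the dock's. Origin: centre of its underside (on the dock's seat). A tower 20 (x) x 22 (y) mm stands in its middle; 58 mm before and behind it (its -x and +x) is a slot along y for one frame, on edge, whose seated top is then 76 mm above the origin
- slot_near (a point): middle of the floor of the cassette's empty slot, nearer the robot, 6 mm above the cassette's origin; axes as the cassette's. Slot 11 mm wide (x), 65 mm long (y), 24 mm deep, plus a flared mouth 6 mm high that widens it by about 3 mm all round. Its mid plane is 46 mm from the catches on the tower: open the fingers only a little there
- grip (a point): point in the tower, 75 mm above the cassette's origin, midway between the pads of the two catches, at mid height of them; axes as the cassette's. Pads: ribbed aluminium, 24 mm wide (x), 34 mm tall, outer faces 28 mm to either side along the cassette's y (56 mm over both; 40 mm fully pinched). Their lower edges are 30 mm above the dock's lips
- catch_l (a joint): catch on the cassette's +y side: 0 sprung out, locked; 0.008 m fully pinched in; its tooth is clear of the lip from about 0.005. Needs about 2.5 N to start and 6.5 N at the stop; springs back when let go
- catch_r (a joint): catch on the cassette's -y side, the same
- partner: a second filter frame, the same as the first, that already stands upright in the cassette's far slot (+x). It must come along in its slot
- drop_bottle: bystander: white bottle with a screw cap, 34 mm across, 82 mm high; origin under its centre
- filter_box: bystander: carton 64 x 96 x 58 mm; origin under its centre
- timer: bystander: flat bench timer 64 x 64 x 19 mm; origin under its centre
- mouse: bystander: black computer mouse 102 x 64 x 36 mm; origin under its centre
- union: bystander: small brass pipe union, 20 x 39 x 18 mm, lying between dock and stand; origin under its centre
- tape: bystander: roll of tape, 66 mm across, 19 mm high, lying flat; origin under its centre
Mind the look-alikes: they are no part of the job. What is shaped like the partner but green is not meant.

How it is judged:
By the outcome, as a careful person would: the job done as asked, in the order asked, and still so for the second after the job is handed in, while the arm keeps its last pose, push and grip.
It also fails if it takes over 51 s, if anything falls off the work surface, if the arm or the gripper's body presses on something with over 40 N, if the wrist force passes 120 N, or if a joint passes its speed limit or range.

ROBOT

A 6-joint arm with a two-finger parallel gripper is mounted at the origin on a cart in front of the work surface, level with it; the furniture and walls round the work are solid. World frame = base frame: x ahead of the robot, y to its left, z up, the work surface at z = 0. Lengths are in m, angles in rad, forces in N, time in s.
With the tool pointing down it reaches from about 0.275 to 1 m from the base axis. Payload 8.4 kg.
Tool frame: the origin (TCP) lies on the centre line of the jaws, within the pads' length; the fingertips stand 17 mm ahead of it and the grasp point (between the pads) lies 2 mm behind it (bot.tcp_to_tips is the z of the fingertips in the tool frame, in m); z points along the fingers, y is the line along which they close (so a half turn about z gives the same grasp; the last joint's range is limited). The gripper opens to 85 mm and grips with 20 to 120 N. Pads are 22 mm wide; open, the fingers measure 114 mm over their backs; the gripper's body (76 mm by 85 mm) begins 54 mm behind the grasp point. The pads swing forward as they close: fully open they stand 13 mm farther back than shut.
Start: joints at [1.256, 0.353, 1.633, -0, 1.155, -0.002], TCP at [0.192, 0.595, 0.248] pointing down, gripper open.
Joint ranges: [-2.63, 2.63], [-0.92, 2.1], [0.06, 2.66], [-1.3, 4.44], [0, 2.69], [-3.02, 3.02]. Speed limits (rad/s): [2.22, 2.22, 2.79, 3.14, 3.14, 3.14].

INTERFACE

Orientations are given as a unit quaternion [x, y, z, w].
In Python, from workcell import bot, hand, kinematics, get_obs, vision, hand_in gives the robot as it stands. The module is installed in compiled form; this text tells all that it offers. Calls block until the motion is done:
- bot.reach(position, orientation): joint-space move of the TCP to a pose.
- bot.servo_line(position, ori=None, velocity=0.15): straight line of the TCP; ori=None keeps the orientation; velocity is the mean speed in m/s.
- bot.goto_joints(angles): joint-space move.
- hand.move_gripper(opening, strength=None): finger opening in m; strength is the grip in N (None keeps the last); returns when the fingers have stopped.
- bot.dwell(seconds).
- kinematics.solve_ik(position, orientation): joint angles nearest the present ones, or None.
- get_obs(): the state.
- vision.read_camera(name): name is "scene" or "top" or "wrist"; returns a dict with "frame" (400x640x3 uint8, red, green, blue), "intrinsics" (3x3 intrinsics, pixels), "view" (4x4, takes a point from world to camera coordinates). Camera axes: x right, y down, z forward; pixel columns grow to the right and rows downward; lengths in m; the calibration is good to about 2 mm. A picture is of the moment at which its call begins. There is no depth.
A pose or a line that the arm cannot do raises bot.IKError and nothing moves.
- hand_in(): hands the job in; it is judged then, once.
The state is a dict: "time_s": time; "joint_pos": joint angles; "joint_vel": joint speeds; "joint_efforts": joint torques, N m; "position": TCP position; "orientation": TCP orientation; "wrist_force": force on the tool from outside, world axes, zero at the start; "ft_torque": the same for the moment, N m; "gripper_width": finger opening in m; "grip_force": force on a finger pad.
Only numpy, scipy, OpenCV 4.12 (cv2) and the standard library are available. Lean on these libraries where they do the work, as an engineer would, in place of code of your own. Each camera call takes 0.05 s, during which the arm holds its last target. There are 200 camera calls.

## Working session

There is one attempt and no reset: what is moved stays moved. The work goes in short steps, each a Python script; the robot and the scene stay as the last script left them, time stands still between calls to the robot, and variables do not carry over. Pictures are saved under pics/ and viewed, at most 10 in all, crops included, and the job is handed in when it is done.

```bash
mkdir -p pics; ls
python3 - <<'E'
from workcell import vision,get_obs
import cv2,numpy as np
for n in("scene","top"):
    r=vision.read_camera(n);cv2.imwrite(f"pics/{n}0.png",r["frame"][:,:,::-1]);np.savez(f"pics/{n}0.npz",**r)
    v=r["view"];print(n,r["intrinsics"].round(1).tolist(),(-v[:3,:3].T@v[:3,3]).round(3),v[2,:3].round(2))
o=get_obs();print({k:np.round(o[k],3) for k in("time_s","position","orientation","gripper_width","wrist_force")})
E
```

```text
pics
scene [[379.3, 0.0, 316.3], [0.0, 379.3, 200.8], [0.0, 0.0, 1.0]] [-0.091 -0.381  0.981] [ 0.57  0.32 -0.76]
top [[361.4, 0.0, 313.0], [0.0, 361.4, 200.5], [0.0, 0.0, 1.0]] [0.321 0.005 1.332] [ 0.2  -0.01 -0.98]
{'time_s': np.float64(0.1), 'position': array([0.192, 0.594, 0.248]), 'orientation': array([ 0.156,  0.988, -0.001, -0.   ]), 'gripper_width': np.float64(0.085), 'wrist_force': array([-0.982,  0.326,  0.896])}
```

View pics/scene0.png

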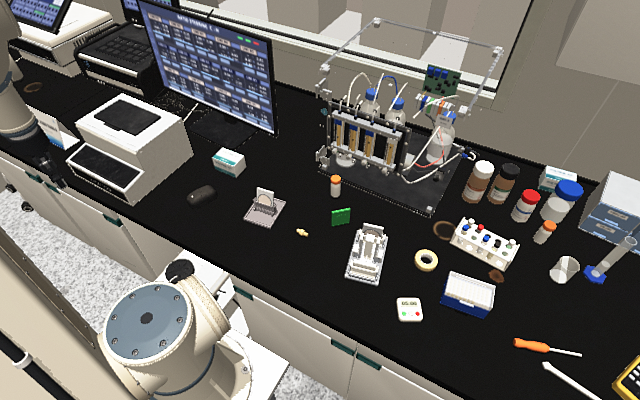

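View pics/top0.png

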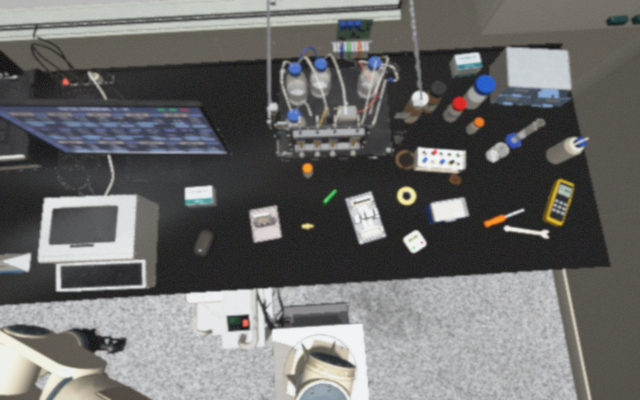

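Candidates for the frame: white-disc plate in the leaning stand (scene 264,198) and a green plate (341,216, look-alike, rejected). The partner is in the cassette's far slot (370,232). The cassette is at (367,252).

```bash
cat > h.py <<'E'
import numpy as np,cv2
from workcell import bot,hand,kinematics,get_obs,vision
from scipy.spatial.transform import Rotation as R
def ray(r,px,z):
    v=r["view"];K=r["intrinsics"];c=-v[:3,:3].T@v[:3,3]
    d=v[:3,:3].T@np.linalg.inv(K)@[px[0],px[1],1.]
    return c+d*(z-c[2])/d[2]
def proj(r,p):
    p=np.atleast_2d(p);v=r["view"];q=(v[:3,:3]@p.T).T+v[:3,3];q=q@r["intrinsics"].T
    return q[:,:2]/q[:,2:]
def down(yaw,tilt=0):  # tool y axis = Rz(yaw)*y ; tool z = down
    return (R.from_euler("z",yaw)*R.from_euler("y",tilt)*R.from_euler("x",np.pi)).as_quat()
def snap(n,cam="wrist"):
    r=vision.read_camera(cam);cv2.imwrite(f"pics/{n}.png",r["frame"][:,:,::-1]);np.savez(f"pics/{n}.npz",**r);return r
def obs():
    o=get_obs();print({k:np.round(o[k],4).tolist() for k in("time_s","position","joint_pos","gripper_width","grip_force","wrist_force","ft_torque")})
E
python3 - <<'E'
from h import *
s=np.load("pics/scene0.npz");t=np.load("pics/top0.npz")
print(ray(t,(265,225),.02),ray(s,(265,210),.03),ray(t,(366,218),.04),ray(s,(367,255),.05))
f=s["frame"][170:300,230:410,::-1]
cv2.imwrite("pics/crop.png",cv2.resize(f,None,fx=4.4,fy=4.4,interpolation=cv2.INTER_CUBIC))
E
```

```text
[0.51361232 0.16610185 0.02      ] [0.51004265 0.15453083 0.03      ] [ 0.51322149 -0.20182752  0.04      ] [ 0.50095084 -0.21003154  0.05      ]
```

View pics/crop.png

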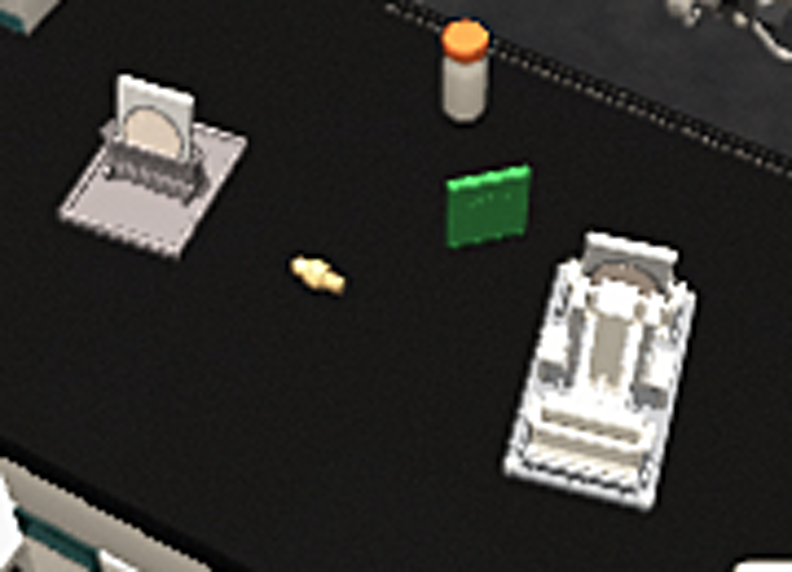

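The crop confirms it: the aluminium plate with the white filter leans in the grey stand (155,130), the partner is in the far slot (630,265), and the near slot (590,430) is empty. Next, closer wrist views.

Run:
```python
from h import *
o=get_obs();r=vision.read_camera("wrist");v=r["view"]
Rt=R.from_quat(o["orientation"]);c=-v[:3,:3].T@v[:3,3]
ct=Rt.inv().apply(c-o["position"]);ax=Rt.inv().apply(v[2,:3]);print("cam in tool",ct,ax,r["intrinsics"][0,0],bot.tcp_to_tips)
def look(xy,z,yaw,h):
    q=down(yaw);M=R.from_quat(q);a=M.apply(ax);off=M.apply(ct)
    tz=h; cz=tz+off[2]; hit=off+a*(z-cz)/a[2]
    return np.array([xy[0]-hit[0],xy[1]-hit[1],tz]),q
for n,xy,h in(("w_st",(.51,.16),.22),("w_ca",(.505,-.205),.26)):
    for yaw in((np.pi/2,-np.pi/2,0,np.pi)):
        p,q=look(xy,.05,yaw,h);j=kinematics.solve_ik(p,q);print(n,yaw,p.round(3),None if j is None else np.round(j,2))
    
    for yaw in (np.pi/2,-np.pi/2):
        try: bot.reach(*look(xy,.05,yaw,h));break
        except bot.IKError: pass
    snap(n);obs()
```

```text
cam in tool [ 7.42538214e-02 -8.67632965e-05 -1.25046222e-01] [-2.89397406e-01 -2.04126683e-04  9.57209016e-01] 349.0898247746254 0.017
w_st 1.5707963267948966 [0.51  0.175 0.22 ] [ 0.33  0.25  1.85 -0.    1.05  0.33]
w_st -1.5707963267948966 [0.51  0.145 0.22 ] [ 0.27  0.24  1.86  0.    1.04 -2.87]
w_st 0 [0.525 0.16  0.22 ] [ 0.29  0.27  1.83 -0.    1.05  1.86]
w_st 3.141592653589793 [0.495 0.16  0.22 ] [ 0.31  0.22  1.88  0.    1.04 -1.26]
{'time_s': 2.1083, 'position': [0.5101, 0.1758, 0.2201], 'joint_pos': [0.329, 0.2511, 1.8451, 0.0002, 1.0452, 0.3275], 'gripper_width': 0.0854, 'grip_force': 0.0, 'wrist_force': [-0.4009, -0.1471, 0.2241], 'ft_torque': [0.0003, -0.0278, -0.0356]}
w_ca 1.5707963267948966 [ 0.505 -0.178  0.26 ] [-0.34  0.2   1.81  0.    1.13 -0.34]
w_ca -1.5707963267948966 [ 0.505 -0.232  0.26 ] [-0.43  0.23  1.77 -0.    1.14  2.71]
w_ca 0 [ 0.532 -0.205  0.26 ] [-0.37  0.26  1.74 -0.    1.14  1.2 ]
w_ca 3.141592653589793 [ 0.478 -0.205  0.26 ] [-0.41  0.18  1.84  0.    1.12 -1.98]
{'time_s': 3.4917, 'position': [0.5054, -0.1768, 0.2598], 'joint_pos': [-0.3396, 0.2025, 1.812, 0.0004, 1.1275, -0.341], 'gripper_width': 0.0856, 'grip_force': 0.0, 'wrist_force': [-0.4511, -1.222, -0.081], 'ft_torque': [0.0309, -0.0061, -0.0083]}
```

View pics/w_st.png

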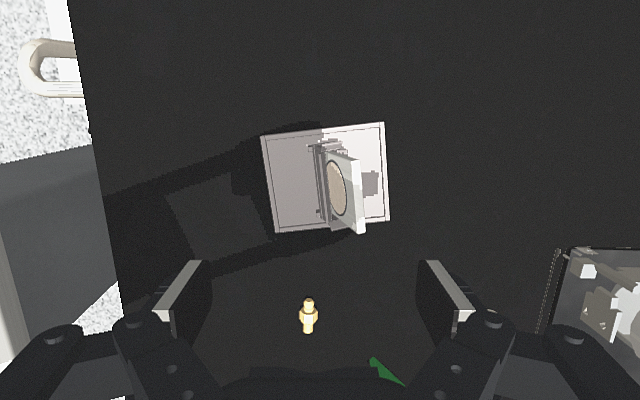

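View pics/w_ca.png

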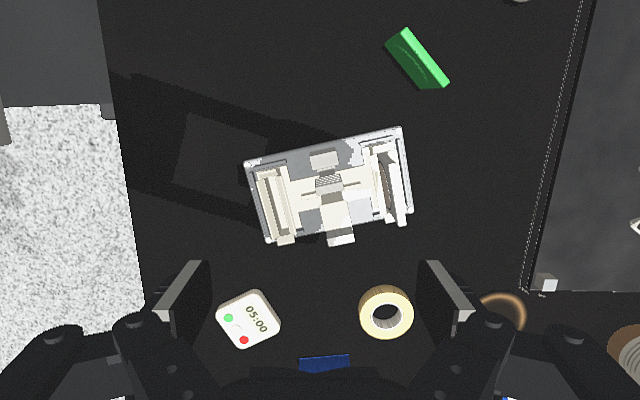

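w_st shows the stand base corners at about (262,136),(385,123),(389,220),(275,234), with the frame's top edge running (356,158)-(365,232). w_ca shows the dock and cassette, with corners near (245,160),(401,127),(411,211),(268,243), the empty slot at left (270,205) and the partner at right (392,180). I'll fit these roughly and overlay the models on enlarged crops.

```bash
cat > fit.py <<'E'
from h import *
from scipy.optimize import least_squares
def T(x,y,yaw,P,z0=0):
    P=np.atleast_2d(P).astype(float);return R.from_euler("z",yaw).apply(P)+[x,y,z0]
def fit(r,px,P,x0,z0=0):
    f=lambda a:(proj(r,T(*a,P,z0))-px).ravel()
    s=least_squares(f,x0);return s.x,s.fun.reshape(-1,2)
def framepts(zs=(70,),xs=(-4,4),tilt=.3,org=(0,0,0)):
    P=np.array([[x,y,z] for z in zs for x in xs for y in(-30,30)])/1e3
    return R.from_euler("y",tilt).apply(P)+org
E
python3 - <<'E'
from fit import *
r=np.load("pics/w_st.npz");c=np.load("pics/w_ca.npz")
# image right = ? print directions
st=np.array([[262,136],[385,123],[389,220],[275,234]]);w=np.array([ray(r,p,.0) for p in st]);print(w.round(3),np.linalg.norm(np.diff(w,axis=0),axis=1))
w=np.array([ray(r,p,.012) for p in st]);print(np.linalg.norm(np.diff(w,axis=0),axis=1))
dk=np.array([[245,160],[401,127],[411,211],[268,243]]);w=np.array([ray(c,p,.01) for p in dk]);print(w.round(3),np.linalg.norm(np.diff(w,axis=0),axis=1))
up=lambda f,k:cv2.resize(f,None,fx=k,fy=k,interpolation=cv2.INTER_CUBIC)
a=up(r["frame"][115:240,255:395,::-1],4.5);b=up(c["frame"][118:250,238:420,::-1],4.3)
cv2.imwrite("pics/cst.png",a);cv2.imwrite("pics/cca.png",b)
E
```

```text
[[0.459 0.21  0.   ]
 [0.579 0.223 0.   ]
 [0.589 0.123 0.   ]
 [0.469 0.107 0.   ]] [0.12030102 0.10040666 0.12138913]
[0.11611824 0.0969156  0.11716853]
[[ 0.431 -0.172  0.01 ]
 [ 0.597 -0.136  0.01 ]
 [ 0.615 -0.23   0.01 ]
 [ 0.452 -0.269  0.01 ]] [0.17031438 0.09525938 0.16815484]
```

View pics/cst.png

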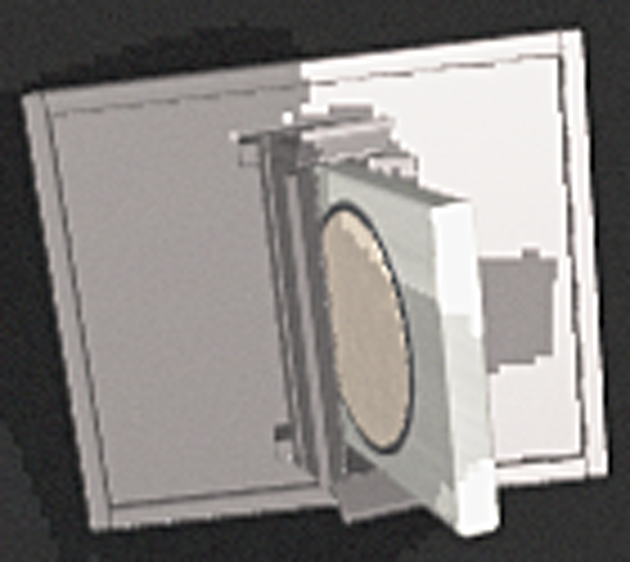

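View pics/cca.png

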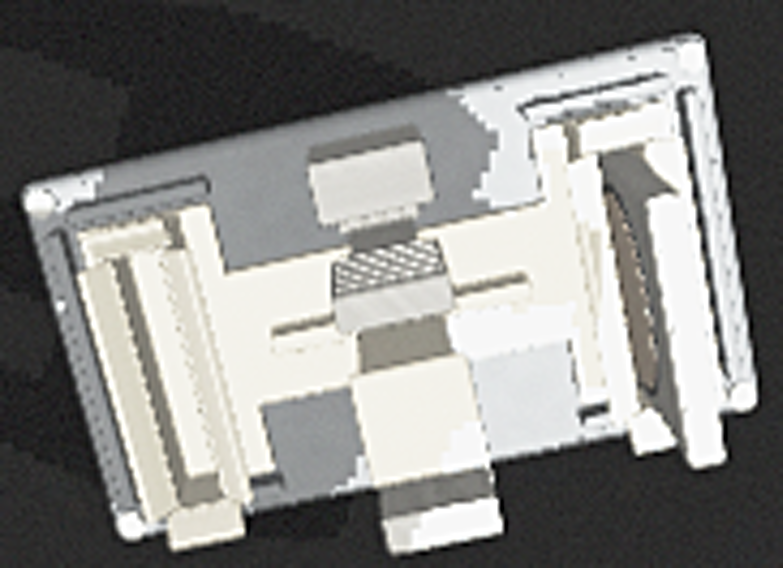

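```bash
cat > est.py <<'E'
from fit import *
r=np.load("pics/w_st.npz");c=np.load("pics/w_ca.npz")
o=lambda p,k,u,v:(np.array(p)+.5)/k-.5+[u,v]
A=lambda p:o(p,4.5,255,115);B=lambda p:o(p,4.3,238,118)
st=A([[22,95],[580,30],[607,475],[93,530]])
s,e=fit(r,st,np.array([[-60,50,0],[60,50,0],[60,-50,0],[-60,-50,0]])/1e3,(.52,.16,.1));print("stand",s.round(4),e.round(1).tolist())
f,e=fit(r,A([[460,533],[433,207],[497,522],[475,200]]),framepts(),(.52,.16,.1),.018);print("frame",f.round(4),e.round(1).tolist())
print("frame in stand",(R.from_euler("z",-s[2]).apply([*(f[:2]-s[:2]),0])*1e3).round(1))
D=np.array([[-88,50,0],[88,50,0],[88,-50,0],[-88,-50,0]])/1e3;Dp=B([[25,185],[702,35],[757,405],[123,540]])
W=np.array([[-10,11,104],[10,11,104],[10,-11,104],[-10,-11,104]])/1e3;Wp=B([[357,376],[470,360],[495,472],[379,495]])
Q=np.array([[54,30,86],[62,30,86],[62,-30,86],[54,-30,86]])/1e3;Qp=B([[650,200],[688,190],[724,458],[690,466]])
for n,P,p in(("dock",D,Dp),("tower",W,Wp),("partner",Q,Qp),("all",np.r_[D,W,Q],np.r_[Dp,Wp,Qp])):
    a,e=fit(c,p,P,(.51,-.205,.2));print(n,a.round(4),e.round(1).tolist())
E
python3 est.py
```

```text
stand [0.5232 0.167  0.118 ] [[1.0, 1.1], [-0.5, 1.0], [-0.9, -1.3], [0.3, -1.2]]
frame [0.524  0.1708 0.1118] [[-0.3, 0.7], [-0.3, -0.7], [0.6, 1.1], [0.1, -0.9]]
frame in stand [1.2 3.7 0. ]
dock [ 0.5241 -0.2044  0.2207] [[0.4, 0.6], [-0.4, 0.5], [-0.5, -0.2], [0.6, -1.2]]
tower [ 0.5246 -0.2033  0.1965] [[1.9, 1.8], [-1.0, 1.1], [-2.5, -1.0], [1.6, -2.1]]
partner [ 0.5232 -0.2009  0.2066] [[-0.3, -0.9], [0.0, -0.4], [0.6, 0.8], [-0.2, 0.6]]
all [ 0.5241 -0.2031  0.2261] [[0.2, -0.1], [-0.7, -1.1], [-0.3, -1.7], [0.8, -1.9], [1.1, 2.0], [-2.0, 0.6], [-2.8, -1.6], [1.5, -2.1], [-0.3, 0.5], [-0.0, 0.8], [1.8, 1.7], [1.0, 1.6]]
```

```bash
cat >> h.py <<'E'
def fq(yaw,tilt): return (R.from_euler("ZY",[yaw,tilt])*R.from_euler("Z",np.pi/2)*R.from_euler("x",np.pi)).as_quat()
E
python3 - <<'E'
from h import *
psi=.114;x,y=.5237,.169
F=R.from_euler("ZY",[psi,.3]);q=fq(psi,.3);P=lambda h:np.array([x,y,.018])+F.apply([0,0,h])
bot.reach(P(.053+.075),q)
hand.move_gripper(.04,40)
bot.servo_line(P(.053),velocity=.1);obs()
hand.move_gripper(.0,40);bot.dwell(.1);obs()
bot.servo_line(P(.053+.045),velocity=.08);obs()
snap("held")
c=vision.read_camera("wrist")["frame"][:,:,::-1]
E
```

```text
{'time_s': 6.3, 'position': [0.5398, 0.1709, 0.0691], 'joint_pos': [0.2765, 0.6254, 1.6787, 0.0528, 1.1335, 0.133], 'gripper_width': 0.04, 'grip_force': 0.0, 'wrist_force': [0.001, 0.3178, -0.4519], 'ft_torque': [0.0241, -0.1616, 0.007]}
{'time_s': 6.7833, 'position': [0.5398, 0.1709, 0.0692], 'joint_pos': [0.2765, 0.625, 1.6789, 0.0528, 1.1335, 0.133], 'gripper_width': 0.0074, 'grip_force': 42.1873, 'wrist_force': [0.2159, 0.1165, 6.1998], 'ft_torque': [-0.034, 0.0373, -0.0264]}
{'time_s': 7.5, 'position': [0.5523, 0.1723, 0.1116], 'joint_pos': [0.2733, 0.586, 1.6317, 0.0499, 1.2208, 0.1352], 'gripper_width': 0.0074, 'grip_force': 41.2078, 'wrist_force': [-0.0031, 0.3013, -0.4875], 'ft_torque': [0.0342, -0.1749, 0.0027]}
```

View pics/held.png

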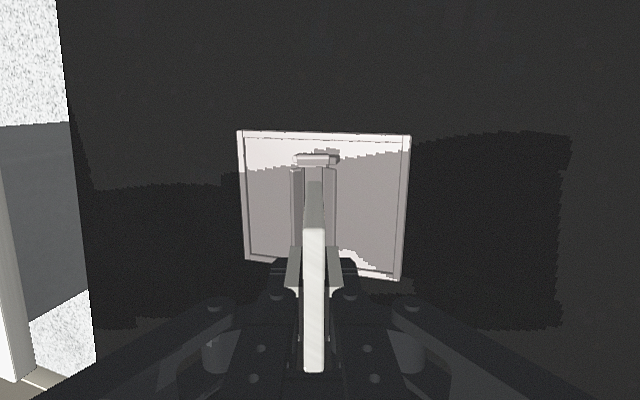

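Run:
```python
from fit import *
r=np.load("pics/held.npz");o=get_obs();M=R.from_quat(o["orientation"])
# side-edge corners in tool frame, dy = offset along tool x, dz = slip along tool z
for dx in(-.003,0,.003):
  for dz in (-.004,0,.004):
    P=np.array([[.03+dx,s*.004,z+dz] for z in(-.017,.053) for s in(-1,1)])
    print(dx,dz,proj(r,M.apply(P)+o["position"]).round(1).tolist())
g=cv2.resize(r["frame"][160:390,265:365,::-1],None,fx=2.6,fy=2.6,interpolation=cv2.INTER_CUBIC)
cv2.imwrite("pics/heldc.png",g)
```

```text
-0.003 -0.004 [[301.4, 244.7], [326.0, 244.7], [305.8, 188.9], [321.2, 188.9]]
-0.003 0 [[301.8, 239.8], [325.6, 239.8], [305.9, 186.9], [321.1, 186.9]]
-0.003 0.004 [[302.2, 235.2], [325.2, 235.2], [306.0, 185.0], [320.9, 185.0]]
0 -0.004 [[301.4, 236.2], [326.1, 236.2], [305.7, 183.2], [321.3, 183.2]]
0 0 [[301.7, 231.5], [325.7, 231.5], [305.9, 181.4], [321.1, 181.4]]
0 0.004 [[302.1, 227.1], [325.3, 227.1], [306.0, 179.6], [320.9, 179.6]]
0.003 -0.004 [[301.3, 227.5], [326.2, 227.5], [305.7, 177.5], [321.3, 177.5]]
0.003 0 [[301.6, 223.1], [325.8, 223.1], [305.8, 175.8], [321.1, 175.8]]
0.003 0.004 [[302.0, 219.0], [325.4, 219.0], [306.0, 174.1], [321.0, 174.1]]
```

View pics/heldc.png

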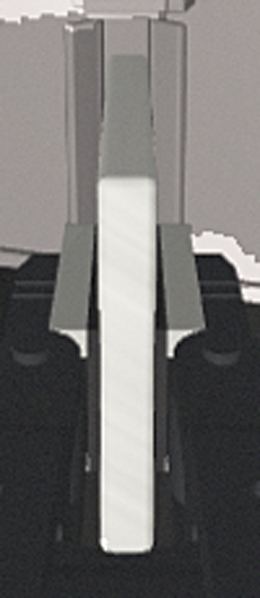

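Held as planned: the top edge runs (313,228)-(313,372) and the side face ends at row 181. That puts the offset along its width at about 0, with the frame 1–2 mm lower in the grip. Now to hover over the slot and look.

Run:
```python
from fit import *
yaw=.216;C=np.array([.5241,-.2035]);S=T(*C,yaw,[-.058,0,0])[0];q=fq(yaw,0)
o=get_obs();bot.servo_line(o["position"]+[0.02,0,.085],velocity=.2)
bot.reach([S[0],S[1],.24],q)
bot.servo_line([S[0],S[1],.096+.0545],velocity=.15);bot.dwell(.2);obs()
r=snap("hov")
for n,P in(("floor",[[-63.5,32.5,16],[-52.5,32.5,16],[-52.5,-32.5,16],[-63.5,-32.5,16]]),("slottop",[[-63.5,32.5,40],[-52.5,32.5,40],[-52.5,-32.5,40],[-63.5,-32.5,40]]),("mouth",[[-66.5,35.5,46],[-49.5,35.5,46],[-49.5,-35.5,46],[-66.5,-35.5,46]]),("tower",[[-10,11,104],[10,11,104],[10,-11,104],[-10,-11,104]]),("dock",[[-88,50,0],[88,50,0],[88,-50,0],[-88,-50,0]])):
    print(n,proj(r,T(*C,yaw,np.array(P)/1e3)).round(0).tolist())
g=r["frame"][120:390,180:540,::-1];cv2.imwrite("pics/hovc.png",cv2.resize(g,None,fx=2.2,fy=2.2,interpolation=cv2.INTER_CUBIC))
```

```text
{'time_s': 10.6333, 'position': [0.4681, -0.2162, 0.1514], 'joint_pos': [-0.4356, 0.3041, 1.9542, -0.0, 0.8815, -0.6517], 'gripper_width': 0.0076, 'grip_force': 41.1891, 'wrist_force': [0.4243, -0.3902, -0.7376], 'ft_torque': [0.0236, 0.0023, 0.0494]}
floor [[306.0, 151.0], [320.0, 151.0], [320.0, 232.0], [306.0, 232.0]]
slottop [[305.0, 157.0], [321.0, 157.0], [321.0, 244.0], [306.0, 244.0]]
mouth [[300.0, 154.0], [326.0, 154.0], [325.0, 252.0], [301.0, 252.0]]
tower [[405.0, 219.0], [443.0, 219.0], [438.0, 257.0], [401.0, 257.0]]
dock [[274.0, 126.0], [501.0, 126.0], [483.0, 244.0], [278.0, 244.0]]
```

View pics/hovc.png

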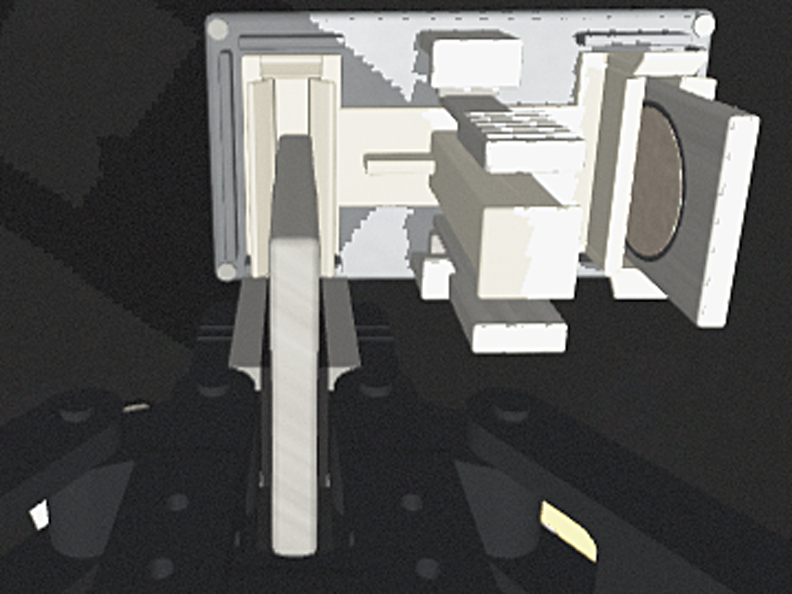

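Run:
```python
from fit import *
r=np.load("pics/hov.npz");B=lambda p:(np.array(p)+.5)/2.2-.5+[180,120]
def go(n,P,p):
    a,e=fit(r,B(p),np.array(P)/1e3,(.524,-.2035,.216));print(n,a.round(4),e.round(1).tolist())
for z in(0,10):go("dock%d"%z,[[-88,50,z],[88,50,z],[88,-50,z],[-88,-50,z]],[[207,13],[713,11],[692,278],[215,281]])
go("partner",[[54,30,86],[62,30,86],[62,-30,86],[54,-30,86]],[[727,117],[758,117],[725,326],[697,326]])
go("pads",[[-12,28,102],[12,28,102],[12,-28,102],[-12,-28,102]],[[485,142],[583,139],[566,350],[473,352]])
for z in(104,112):go("tower%d"%z,[[-10,11,z],[10,11,z],[10,-11,z],[-10,-11,z]],[[483,207],[580,205],[578,298],[480,297]])
go("slot top",[[-63.5,32.5,40],[-52.5,32.5,40],[-66.5,35.5,46],[-49.5,35.5,46]],[[272,80],[310,80],[247,80],[335,80]])
```

```text
dock0 [ 0.5268 -0.2035  0.2306] [[3.2, 2.4], [-0.5, -0.0], [-7.7, -3.0], [4.7, -1.5]]
dock10 [ 0.5243 -0.202   0.2294] [[-1.0, 0.8], [4.0, -1.5], [-4.3, -0.1], [1.0, 1.2]]
partner [ 0.5225 -0.2033  0.2411] [[-0.2, -0.7], [0.2, -1.0], [0.2, 0.8], [-0.2, 1.1]]
pads [ 0.5228 -0.2021  0.2413] [[-1.1, -0.6], [1.1, -0.4], [0.3, 0.6], [-0.3, 0.6]]
tower104 [ 0.523  -0.2017  0.2575] [[3.3, 1.8], [-2.5, 1.2], [-4.2, -2.7], [3.3, -0.8]]
tower112 [ 0.5197 -0.199   0.2579] [[2.4, 1.0], [-1.5, 0.3], [-3.4, -1.7], [2.4, 0.2]]
slot top [ 0.5235 -0.2042  0.2156] [[0.6, 1.4], [-0.6, 1.4], [7.2, -1.5], [-7.2, -1.5]]
```

The slot walls at crop x 272 and 310 (px 303.6, 320.9) sit symmetric about the frame's bottom edge, to within 0.5 mm. Inserting now, with a check on wrist force.

Run:
```python
from h import *
q=fq(.226,0);x,y=.4676,-.2158
bot.servo_line([x,y,.106],q,velocity=.1)
f0=np.array(get_obs()["wrist_force"]);z=.106
while z>.064:
    z-=.003;bot.servo_line([x,y,z],q,velocity=.05);o=get_obs();f=np.array(o["wrist_force"])-f0
    print(round(z,4),np.round(o["position"][2],4),f.round(1))
    if f[2]>12 or np.hypot(*f[:2])>12:break
obs()
```

```text
0.103 0.1033 [-0.2  0.2  0.1]
0.1 0.0999 [ 1.6 -0.1  0.2]
0.097 0.0968 [ 0.5 -0.1  0.3]
0.094 0.0938 [ 1.1 -1.   1.7]
0.091 0.0908 [0.6 0.2 0. ]
0.088 0.0878 [ 1.  -1.4  0.1]
0.085 0.0848 [ 1.1 -1.  -0.4]
0.082 0.0818 [0.9 0.2 0.2]
0.079 0.0788 [ 1.2 -1.5  0.3]
0.076 0.0758 [ 0.6  0.6 -0.6]
0.073 0.0728 [ 0.6 -0.1 -0.1]
0.07 0.0699 [-0.1 -0.5  0.2]
0.067 0.0689 [-4.9  2.5 27.3]
{'time_s': 14.525, 'position': [0.4681, -0.2161, 0.0689], 'joint_pos': [-0.4352, 0.4354, 2.0016, -0.0002, 0.7034, -0.6613], 'gripper_width': 0.0074, 'grip_force': 46.5326, 'wrist_force': [-5.7087, 2.9633, 26.7828], 'ft_torque': [0.3068, 1.1602, 0.0174]}
```

Run:
```python
from h import *
q=fq(.226,0);x,y=.4678,-.216
bot.servo_line([x,y,.0697],q,velocity=.03);obs()
hand.move_gripper(.024);bot.dwell(.2)
bot.servo_line([x,y,.13],velocity=.1);bot.servo_line([x,y,.22],velocity=.2)
# pinch hover
qc=down(.226);bot.reach([.5237,-.203,.20],qc);hand.move_gripper(.078);obs()
r=snap("pre")
for n,cx in(("frame",-58),("partner",58)):
    P=np.array([[cx+dx,dy,86] for dx in(-4,4) for dy in(-30,30)])/1e3
    print(n,proj(r,R.from_euler("z",.226).apply(P)+[.5237,-.203,0]).round(1).tolist())
g=r["frame"].min(2)
np.set_printoptions(linewidth=250)
print(g[0:400:8,200:440:8])
```

```text
{'time_s': 14.775, 'position': [0.4679, -0.216, 0.0697], 'joint_pos': [-0.4355, 0.434, 2.0012, 0.0, 0.706, -0.6614], 'gripper_width': 0.0073, 'grip_force': 42.4562, 'wrist_force': [0.1707, -0.1732, -0.1737], 'ft_torque': [-0.0384, 0.006, -0.0004]}
{'time_s': 18.65, 'position': [0.5237, -0.203, 0.2001], 'joint_pos': [-0.3725, 0.3075, 1.817, 0.0, 1.017, 0.9723], 'gripper_width': 0.0781, 'grip_force': 0.0, 'wrist_force': [-0.7835, 0.2361, -0.1373], 'ft_torque': [0.0002, 0.0235, 0.0368]}
frame [[352.5, 278.3], [274.4, 278.3], [352.9, 268.9], [274.0, 268.9]]
partner [[358.2, 124.2], [268.8, 124.1], [358.6, 111.9], [268.4, 111.9]]
[[35 38 35 ... 28 36 27]
 [43 38 36 ... 37 41 38]
 [35 33 35 ... 36 38 40]
 ...
 [33 27 22 ... 24 23 33]
 [26 33 33 ... 33 32 30]
 [35 37 28 ... 28 21 47]]
```

Run:
```python
import numpy as np
g=np.load("pics/pre.npz")["frame"].mean(2).astype(int)
print("rows 96-136 col 345,290:");print(g[96:136:2,345].tolist(),g[96:136:2,285].tolist())
print("rows 255-292:");print(g[255:292,344].tolist());print(g[255:292,285].tolist())
for row in(266,270,274,278):print(row,g[row,262:285].tolist(),g[row,342:366].tolist())
for row in(114,118,122):print(row,g[row,258:282].tolist(),g[row,348:370].tolist())
```

```text
rows 96-136 col 345,290:
[243, 245, 242, 240, 239, 246, 188, 74, 101, 251, 246, 245, 245, 247, 207, 244, 244, 245, 248, 215] [236, 245, 244, 241, 240, 239, 189, 101, 124, 250, 245, 245, 245, 249, 166, 246, 244, 245, 242, 225]
rows 255-292:
[101, 105, 103, 102, 105, 102, 100, 105, 107, 105, 104, 103, 100, 160, 184, 194, 190, 196, 195, 197, 201, 193, 95, 11, 28, 25, 29, 27, 30, 27, 39, 38, 37, 34, 39, 36, 44]
[112, 111, 112, 113, 111, 111, 108, 108, 105, 106, 106, 102, 94, 233, 251, 246, 245, 245, 245, 245, 250, 255, 151, 12, 35, 34, 40, 37, 36, 40, 35, 35, 33, 39, 43, 36, 45]
266 [34, 35, 36, 36, 36, 39, 42, 36, 40, 42, 38, 32, 55, 114, 109, 105, 102, 105, 105, 105, 106, 99, 99] [104, 108, 103, 100, 101, 101, 104, 107, 105, 62, 19, 25, 30, 30, 30, 24, 31, 32, 40, 40, 43, 38, 43, 37]
270 [34, 37, 34, 39, 39, 38, 41, 38, 40, 31, 23, 102, 255, 255, 248, 246, 246, 246, 247, 246, 246, 246, 247] [203, 200, 194, 197, 199, 200, 198, 201, 201, 196, 9, 27, 24, 39, 36, 39, 33, 40, 39, 40, 38, 37, 38, 37]
274 [37, 41, 37, 37, 34, 38, 41, 37, 42, 35, 27, 68, 206, 255, 248, 246, 245, 245, 246, 246,
[... 321 characters left out ...]
185, 216, 223, 183, 251, 247, 243, 243, 243, 242, 221, 239, 248, 248, 249, 250, 250, 250, 250, 250, 250, 250, 250, 250] [251, 251, 252, 252, 251, 251, 250, 249, 247, 236, 243, 243, 243, 243, 243, 247, 249, 204, 228, 201, 189, 145]
118 [188, 215, 227, 190, 251, 247, 244, 243, 243, 243, 242, 237, 246, 245, 245, 245, 245, 245, 245, 245, 245, 245, 245, 245] [245, 245, 245, 245, 245, 245, 245, 246, 245, 233, 243, 243, 243, 243, 244, 247, 249, 196, 230, 214, 178, 87]
122 [183, 185, 231, 227, 248, 247, 245, 243, 243, 243, 243, 236, 248, 249, 250, 250, 249, 248, 247, 247, 248, 247, 248, 247] [249, 250, 251, 250, 248, 248, 248, 248, 243, 220, 244, 243, 243, 243, 245, 248, 248, 182, 234, 209, 175, 47]
```

The loaded frame's top edge spans rows 268–277 and cols 273–352, against a prediction of 269–278 and 274–353 for fully home. The partner also matches. Pinching next.

Run:
```python
from h import *
c=[.5235,-.2032]
bot.servo_line([*c,.082],velocity=.1);obs()
hand.move_gripper(.0,50);bot.dwell(.3);obs()
```

```text
{'time_s': 20.0333, 'position': [0.5239, -0.2034, 0.0826], 'joint_pos': [-0.3729, 0.4675, 1.8951, -0.0, 0.7779, 0.9719], 'gripper_width': 0.0779, 'grip_force': 0.0, 'wrist_force': [0.1407, -0.206, -0.676], 'ft_torque': [-0.0142, -0.0235, -0.0219]}
{'time_s': 20.825, 'position': [0.524, -0.2027, 0.084], 'joint_pos': [-0.3724, 0.4652, 1.8948, 0.0013, 0.7808, 0.972], 'gripper_width': 0.034, 'grip_force': 48.6718, 'wrist_force': [-4.8915, 6.8395, 20.5748], 'ft_torque': [1.1522, 0.7799, -0.0454]}
```

Reading 34 mm where 40 was expected, with 20 N of vertical push. I'll reopen and close in steps to see the force against width.

Run:
```python
from h import *
hand.move_gripper(.066,20);bot.servo_line([.5235,-.2032,.083],velocity=.05)
for w in(.058,.054,.050,.046,.042,.040,.038,.036):
    hand.move_gripper(w,20);o=get_obs();print(w,round(o["gripper_width"],4),round(o["grip_force"],1),np.round(o["wrist_force"],1),np.round(o["ft_torque"],2),round(o["time_s"],2))
snap("pin")
```

```text
0.058 0.0584 0.0 [-0.2 -0.7 -0.3] [-0.01  0.01  0.02] 21.73
0.054 0.0537 3.0 [-1.4  1.   2.7] [-0.03  0.09 -0.01] 21.95
0.05 0.0501 4.0 [-1.9  0.7  6. ] [0.01 0.21 0.03] 22.17
0.046 0.0461 5.0 [-1.1 -0.6  6. ] [0.07 0.22 0.02] 22.38
0.042 0.0421 5.9 [-0.7 -0.1  7.6] [-0.04  0.22  0.03] 22.6
0.04 0.0401 6.5 [-1.2  0.1  8.1] [0.01 0.22 0.01] 22.82
0.038 0.0384 15.1 [-2.4  2.6 12.1] [0.31 0.4  0.02] 23.03
0.036 0.0378 18.6 [-3.   2.5 12.3] [0.41 0.45 0.04] 23.25
```

Clean spring curve with the stop at 40 mm, so both catches are fully pinched. Lifting.

Run:
```python
from h import *
hand.move_gripper(.0,30);obs()
p=np.array(get_obs()["position"]);z0=.0835
for dz in(.003,.008,.02):
    bot.servo_line([.5237,-.2032,.083+dz],down(.226),velocity=.03);obs()
```

```text
{'time_s': 23.5167, 'position': [0.5239, -0.2031, 0.0843], 'joint_pos': [-0.3727, 0.4649, 1.8944, 0.0004, 0.7815, 0.9718], 'gripper_width': 0.0367, 'grip_force': 28.3443, 'wrist_force': [-3.7686, 2.45, 16.4343], 'ft_torque': [0.5021, 0.6354, -0.0303]}
{'time_s': 23.7667, 'position': [0.5234, -0.2031, 0.0857], 'joint_pos': [-0.3728, 0.4627, 1.8938, 0.0, 0.7855, 0.972], 'gripper_width': 0.0356, 'grip_force': 31.4777, 'wrist_force': [0.3906, -0.4775, -2.3349], 'ft_torque': [0.0081, 0.0063, -0.0381]}
{'time_s': 24.0833, 'position': [0.5238, -0.2032, 0.091], 'joint_pos': [-0.3728, 0.4548, 1.891, 0.0, 0.7957, 0.972], 'gripper_width': 0.0354, 'grip_force': 31.4791, 'wrist_force': [-0.1613, -0.7956, -3.3191], 'ft_torque': [-0.0113, -0.0006, -0.0427]}
{'time_s': 24.6333, 'position': [0.5238, -0.2032, 0.1032], 'joint_pos': [-0.3728, 0.4365, 1.885, 0.0, 0.8198, 0.972], 'gripper_width': 0.0358, 'grip_force': 31.4781, 'wrist_force': [0.7262, -0.0689, -2.8429], 'ft_torque': [-0.0209, 0.0187, -0.0259]}
```

Wrist force shows about 2.6 N of weight, so the cassette is free of the lips with both frames. Lifting to 10 cm.

Run:
```python
from h import *
bot.servo_line([.5237,-.2032,.1848],down(.226),velocity=.06);bot.dwell(.5);obs()
snap("fin");a=np.load("pics/pin.npz")["frame"].mean(2);b=np.load("pics/fin.npz")["frame"].mean(2)
# the cassette must look the same from the wrist before and after: phase shift of crops round it
w=cv2.createHanningWindow((120,100),cv2.CV_64F)
for n,(u,v) in dict(all=(313,110),left=(260,110),right=(360,110),low=(313,240)).items():
    A,B=[np.float64(i[v-50:v+50,u-60:u+60]) for i in(a,b)];print(n,cv2.phaseCorrelate(A,B,w))
for c in("scene","top"):snap("fin_"+c,c)
```

```text
{'time_s': 26.65, 'position': [0.5237, -0.2032, 0.1848], 'joint_pos': [-0.3728, 0.326, 1.8298, 0.0, 0.9859, 0.972], 'gripper_width': 0.0357, 'grip_force': 31.4799, 'wrist_force': [0.4019, 0.2174, -3.2711], 'ft_torque': [-0.0037, 0.0085, 0.0042]}
all ((-0.5922297042536542, -0.20022854498060383), 0.5400456573374276)
left ((0.2958934336468886, -0.30538575290945147), 0.6550486893703308)
right ((-0.2900498211647289, -0.22983750705038375), 0.6538667428791551)
low ((0.025859652047735437, -0.49731753453894356), 0.8452733051415794)
```

```bash
python3 -c "
from workcell import hand_in
print(hand_in())"
```

```text
the job is handed in; nothing more can be done
None
```

The job is handed in: the frame is fully home in the near slot, and the cassette, with both frames in it, is held level and still about 10 cm above its seat with the catches pinched. It took about 27 s on the robot's clock; the judge's verdict was not shown.

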